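Start and run home the quick-thread nut on a grinding-disc arbor

TASK

Put the brass hexagon nut on the threaded stud of the grinding-disc arbor, turn it backward (anticlockwise seen from above) while resting lightly on the thread until it drops into the thread start, then run it forward (clockwise) until it sits fully home, flat on the steel flange over the disc, and let go. Never force it: no hard pressing and no hard tightening. Leave the block, spanner and bolt behind the work where they are.

Things in the scene. Friction and masses are not known exactly. Their poses are not given: they have to be found in the camera images.
- arbor: Whole fixed arbor stand: grey square foot 120 x 120 mm, 101 mm grinding disc, steel flange and stud. Origin at the centre of the foot's underside on the bench, straight below the stud.
- flange: Steel flange, round, 54 mm across, 3 mm thick, on top of the disc. Origin at the centre of its top face: the seat for the nut, 39 mm above the bench. z up, x and y square to the foot. The dark stud stands upright on this point. It does not turn; how its thread starts lie round the axis differs each time and is not measured.
- stud_tip (a point): Top of the stud on its axis, 25.5 mm over the seat. The bare nose above the thread is 23 mm thick, its last 3 mm tapering to 17 mm.
- stud_crest (a point): On the stud's axis at the height of the thread's flat crests, 15.5 mm over the seat. Right-hand three-start thread, 33 mm across. Each third of a turn has, going backward (anticlockwise from above): a stop tooth 10 degrees wide and 3 mm higher, a crest of 82 degrees, an open gap of 28 degrees. From a crest forward a tooth bars the way.
- thread_start (a point): On the stud's axis at the height of the gaps' floor, 7.5 mm over the seat. Each gap (thread start) is closed on its backward side by the next tooth and leads forward (clockwise) into a groove under the crest, which falls 4.8 mm per rad and has 1.5 mm of axial play for the nut's lugs; radial play is 1.5 mm.
- nut_center (a point): Centre, half-way up, of the brass nut: hexagon 46 mm across flats, 53 mm across corners, 36 mm high, 120 to 195 g, upright on the bench. z up along its bore; x is square to a pair of flats (others every 60 degrees). Centre over the seat: 34 mm with lugs on the teeth, 31 on the crests, 22 to 24 dropped in the thread start, 18 seated.
- nut_lugs (a point): On the nut's axis, 3 mm over its underside, at the lower face of its three inner lugs: at 120 degrees, 14 degrees wide, 4 mm high, reaching in from the 36 mm bore to a 26 mm circle. By luck they may meet the gaps at once; the drop is 8 to 9 mm, the 3 mm step off a tooth is not it. At most 1.9 rad backward finds a gap.
- nut: The same nut; origin at the centre of its underside. From the drop it turns forward 0.8 to 1.2 rad until it touches the seat; an upward push on the hand is then felt. Turned on, the thread binds after 0.1 to 0.3 rad more (not needed) and 0.3 rad past binding is too hard.
- packing_block: Brown packing block 45 x 55 x 40 mm, bystander, loose behind the work; origin at the centre of its underside.
- spanner: Dark spanner 232 mm long, 43 mm wide, 9 mm thick, bystander, lying loose behind the work; origin at the centre of its underside.
- big_bolt: Rusty bolt standing on its head, 33 x 29 x 74 mm, bystander; origin at the centre of its underside.
There are look-alikes about, which are no part of the job. Leave any orange or pink look-alike of the nut alone.

How it is judged:
By the outcome, as a careful person would: the job done as asked, in the order asked, and still so for the second after the job is handed in, with the robot touching nothing.
It also fails if it takes over 72 s, if anything falls off the work surface, if the arm or the gripper's body presses on something with over 40 N, if the wrist force passes 120 N, or if a joint passes its speed limit or range.

ROBOT

A 6-joint arm with a two-finger parallel gripper is mounted at the origin on a cart in front of the work surface, level with it; the furniture and walls round the work are solid. World frame = base frame: x ahead of the robot, y to its left, z up, the work surface at z = 0. Lengths are in m, angles in degrees, forces in N, time in s.
With the tool pointing down it reaches from about 0.35 to 0.875 m from the base axis. Payload 4.2 kg.
Tool frame: the origin (TCP) lies between the finger pads; the fingertips stand 14 mm ahead of it and the grasp point (between the pads) lies 5 mm behind it (r.tcp_to_tips is the distance from the TCP to the fingertips, in m); y points along the fingers, x is the direction in which the jaws open and shut, and the axes are right-handed (so a half turn about y gives the same grasp; the last joint's range is limited). The gripper opens to 87 mm and grips with 3 to 60 N. Pads are 19 mm wide; open, the fingers measure 117 mm over their backs; the gripper's body (75 mm by 190 mm) begins 51 mm behind the grasp point.
Start: joints at [89.874, 22.042, 0.453, 0, -68.411, -14.817], TCP at [0.161, 0.604, 0.237] pointing down, gripper open.
Joint ranges: [-179.83, 179.83], [-69.29, 118.12], [-61.27, 80.66], [-181.25, 117.63], [-171.15, -9.14], [-177.46, 177.46]. Speed limits (degrees/s): [159.86, 159.86, 180, 180, 180, 180].

INTERFACE

Orientations are given as a 3x3 rotation matrix whose columns are the frame's x, y, z axes.
In Python, from station import sense, optics, ticket, r gives the robot as it stands.
- The arm moves only by the tool carry_out, never from a script. Its argument "steps" is a list that holds one entry, the list of rows, each a list of 6 numbers: the shift along the world's x, y, z in cm, then the turn, a rotation vector about the world's x, y, z in rad. A call has 1 to 20 rows; each row is the pose to reach, as a shift and turn from the pose commanded when the call began; what a row does not reach only later rows make up. A row lasts 1/8 s, in which the tool goes at most 62.5 mm and 10.7 degrees, less where a joint would pass 70% of its speed; a pose out of reach is approached as far as the arm can. A call with a gripper value outside its range is refused whole. "fingers" is the closure in counts, from 0 (fully open) to 255 (shut), set as the call begins (left out, the last holds). The fingers move at their own pace and stop on an object; the grip force is fixed at half the most. Time passes only in rows, so rows that repeat a pose let the fingers close. It gives the time, the measured TCP pose, the force and the opening at its end, in the units of the state.
- sense(): the state, without advancing time (a new reading comes with each control period).
- optics.capture(name): name is "scene" or "top" or "wrist"; returns a dict with "image" (480x640x3 uint8, red, green, blue), "fov_y" (degrees; the focal length in pixels is half the picture's height over the tangent of half this angle, whatever the lens; pixels are square), "cx", "cy" (the principal point, pixels), "k1" (the pictures are not rectified: a ray, as slopes to the right and down, at radius r is drawn at 1 + k1 r^2 times it, then the intrinsics apply), "rvec" (rotation vector, rad) and "tvec" (3), from world to camera coordinates, as OpenCV has them. Camera axes: x right, y down, z forward; pixel columns grow to the right and rows downward; lengths in m; the calibration is good to about 2 mm. A picture is of the moment at which its call begins. There is no depth.
- ticket.finish_job(): hands the job in, once; it reports no verdict.
The state is a dict: "time_s": time; "joints": joint angles; "joint_velocities": joint speeds; "effort": joint torques, N m; "tcp_pos": TCP position; "ee_rot": TCP orientation; "wrist_force": force on the tool from outside, world axes, zero at the start; "moment": the same for the moment, N m; "gripper_width": opening from 0.0 (shut) to 1.0 (fully open).
Only numpy, scipy, OpenCV 4.12 (cv2) and the standard library are available. Lean on these libraries where they do the work, as an engineer would, in place of code of your own. Each camera call takes 0.05 s, during which the arm holds its last target.

## Working session

There is one attempt and no reset: what is moved stays moved. The work goes in short steps, Python scripts to look and compute and a tool call to move; the robot and the scene stay as the last step left them, time stands still between calls to the robot, and variables do not carry over. Pictures are saved under pics/ and viewed, and the job is handed in when it is done.

Besides the shell and the picture viewer there is one more tool, called as a command line: name --argument value ..., lists and objects as JSON in quotes. carry_out: Moves the arm, as the interface text tells. Its arguments: {"type":"object","properties":{"steps":{"type":"array","items":{"type":"array","items":{"type":"array","items":{"type":"number"}}}},"fingers":{"type":"number"}},"required":["steps"]}

```bash
ls; mkdir -p pics; cat > h.py <<'E'
import numpy as np, cv2
from station import sense, optics, ticket, r
def cap(n,f):
    c=optics.capture(n); cv2.imwrite('pics/'+f,c['image'][:,:,::-1]); np.save('pics/'+f+'.npy',c,allow_pickle=True); return c
def ld(f): return np.load('pics/'+f+'.npy',allow_pickle=True).item()
def K(c):
    f=c['image'].shape[0]/2/np.tan(np.radians(c['fov_y'])/2)
    return np.array([[f,0,c['cx']],[0,f,c['cy']],[0,0,1]]), np.array([c['k1'],0,0,0,0.])
def plane(c,uv,z):
    k,d=K(c); p=cv2.undistortPoints(np.array(uv,float).reshape(-1,1,2),k,d).reshape(-1,2)
    R=cv2.Rodrigues(np.array(c['rvec'],float))[0]; t=np.array(c['tvec'],float).ravel()
    o=-R.T@t; dr=np.c_[p,np.ones(len(p))]@R
    return o+dr*((z-o[2])/dr[:,2])[:,None]
def proj(c,P):
    k,d=K(c); return cv2.projectPoints(np.array(P,float).reshape(-1,1,3),np.array(c['rvec'],float),np.array(c['tvec'],float),k,d)[0].reshape(-1,2)
E
python3 - <<'E'
from h import *
for n in ['scene','top','wrist']: c=cap(n,n+'0.png'); print(n,c['fov_y'],c['k1'],c['tvec'])
s=sense(); print(s, r.tcp_to_tips)
E
```

```text
pics
scene 46.166259137402825 -0.0021610316605135556 [-0.35238631  0.34011783  0.57185455]
top 43.765385098211816 0.01798165127359242 [0.11920086 0.61550199 0.93400305]
wrist 58.82862617208903 -0.08519620143185226 [ 0.62569195 -0.03046599  0.38830419]
{'time_s': 0.15, 'joints': array([ 8.98738810e+01,  2.20816565e+01,  3.98710215e-01, -2.22464259e-02,
       -6.84107558e+01, -1.48155991e+01]), 'joint_velocities': array([ 0.05182177, -0.14067407,  0.29975035,  0.0759289 , -0.03052258,
        0.07829116]), 'effort': array([ 3.59296419e-04, -3.91049731e+01,  1.87587315e+01,  4.22234505e+00,
        1.23640650e-02, -1.33948815e-04]), 'tcp_pos': array([0.16102312, 0.60346184, 0.23570227]), 'ee_rot': array([[-2.57974373e-01, -3.64633185e-04,  9.66151691e-01],
       [-9.66150311e-01, -1.63458308e-03, -2.57974621e-01],
       [ 1.67332132e-03, -9.99998598e-01,  6.93900804e-05]]), 'wrist_force': array([-0.87317012, -0.11483935,  0.36720028]), 'moment': array([0.01696168, 0.00483643, 0.01611027]), 'gripper_width': 1.0029837802787052} 0.014
```

View pics/scene0.png

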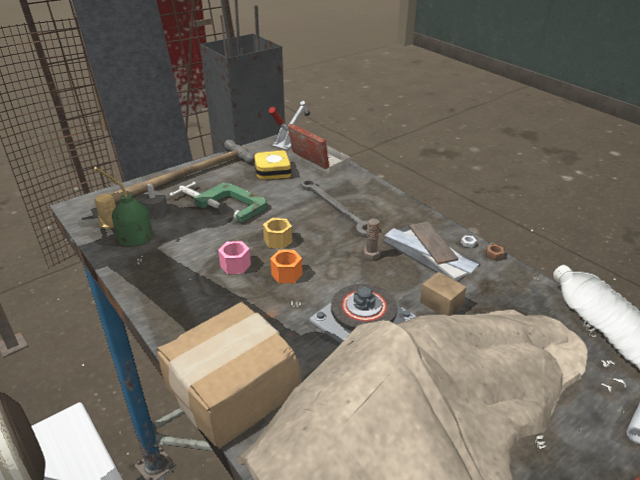

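View pics/top0.png

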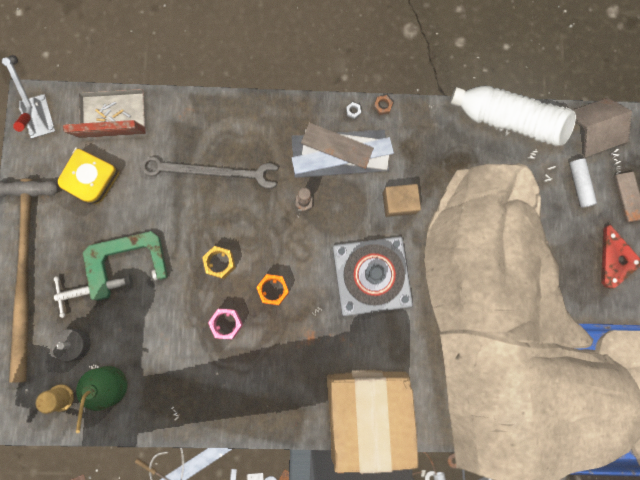

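View pics/wrist0.png

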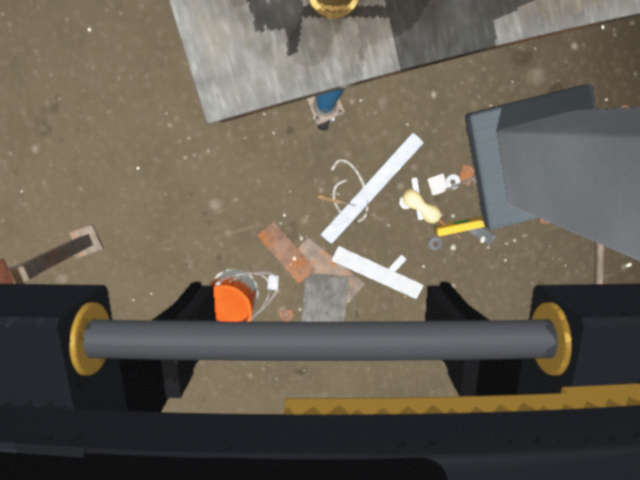

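The scene shows the brass (yellow) nut at top-view pixel (218,262), the orange and pink decoys at (272,290) and (225,323), and the arbor at (376,274). The bolt, spanner and block lie behind, with the sack right of the arbor and a carton in front.

```bash
python3 - <<'E'
from h import *
t=ld('top0.png'); s=ld('scene0.png')
for n,uv,z in [('corners',[[0,85],[640,100],[0,447],[440,447]],0),('bolt',[[304,200]],.03),('block',[[403,198]],.04),('spanL',[[152,166]],0),('spanR',[[266,176]],0),('carton',[[330,378],[415,378],[415,470]],.13),('sack',[[426,240],[440,330],[465,170]],.05)]:
    print(n,plane(t,uv,z).round(3).tolist())
# nut
def mask(c,lo,hi,roi):
    h=cv2.cvtColor(c['image'],cv2.COLOR_RGB2HSV); m=cv2.inRange(h,lo,hi); o=np.zeros_like(m); x0,y0,x1,y1=roi; o[y0:y1,x0:x1]=m[y0:y1,x0:x1]; return o
print(cv2.cvtColor(t['image'],cv2.COLOR_RGB2HSV)[262,205:235].tolist())
m=mask(t,(17,110,60),(32,255,255),(190,235,250,290))
ct=max(cv2.findContours(m,0,2)[0],key=cv2.contourArea)
h=cv2.convexHull(ct)
w=plane(t,h.reshape(-1,2),.036)
ap=cv2.approxPolyDP(h,2.5,True).reshape(-1,2); print(ap.tolist())
print('hull enc',cv2.minEnclosingCircle(w[:,:2].astype(np.float32)), plane(t,ap,.036).round(4).tolist())
for n,c,roi in (('t',t,(170,220,330,350)),('s',s,(200,200,330,300)),('ta',t,(310,220,430,330)),('sa',s,(300,260,440,360))):
    x0,y0,x1,y1=roi; k=4 
    cv2.imwrite(f'pics/{n}z.png',cv2.resize(c['image'][y0:y1,x0:x1,::-1],None,fx=k,fy=k,interpolation=2))
E
```

```text
corners [[0.858, 0.695, 0.0], [0.874, -0.435, 0.0], [0.257, 0.632, 0.0], [0.269, -0.071, 0.0]]
bolt [[0.666, 0.163, 0.03]]
block [[0.672, -0.002, 0.04]]
spanL [[0.723, 0.426, 0.0]]
spanR [[0.712, 0.23, 0.0]]
carton [[0.385, 0.118, 0.13], [0.388, -0.005, 0.13], [0.262, -0.004, 0.13]]
sack [[0.601, -0.038, 0.05], [0.457, -0.06, 0.05], [0.721, -0.104, 0.05]]
[[23, 151, 247], [19, 163, 214], [19, 141, 130], [18, 147, 111], [18, 131, 97], [16, 70, 87], [15, 52, 79], [14, 54, 81], [18, 49, 78], [18, 38, 80], [14, 40, 82], [17, 45, 80], [14, 41, 81], [18, 40, 82], [19, 25, 81], [9, 32, 80], [12, 48, 79], [13, 42, 84], [13, 49, 84], [17, 42, 98], [14, 38, 102], [14, 43, 101], [16, 56, 87], [18, 104, 125], [21, 155, 235], [24, 147, 249], [23, 151, 247], [20, 157, 219], [19, 150, 131], [19, 101, 106]]
[[213, 246], [227, 249], [232, 254], [234, 268], [224, 278], [205, 272], [202, 257]]
hull enc ((0.557158887386322, 0.29939132928848267), 0.0279174093157053) [[0.5831, 0.3093, 0.036], [0.5789, 0.2864, 0.036], [0.5709, 0.2779, 0.036], [0.5481, 0.2735, 0.036], [0.5314, 0.2889, 0.036], [0.5403, 0.32, 0.036], [0.5646, 0.3262, 0.036]]
```

View pics/tz.png

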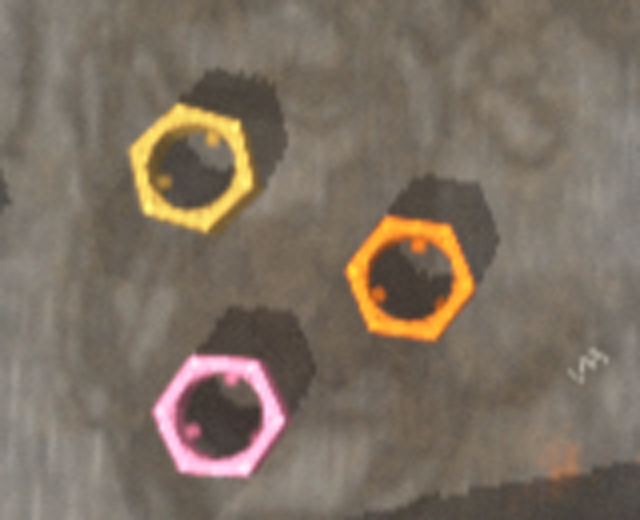

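View pics/taz.png

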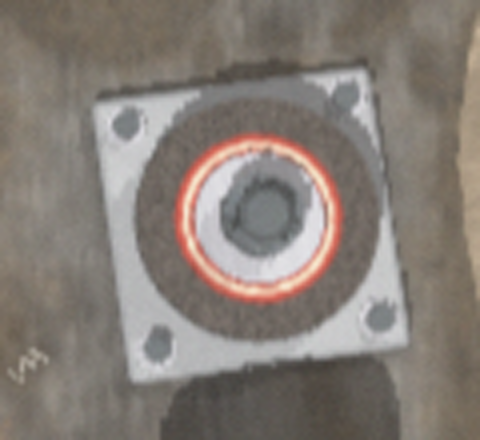

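View pics/saz.png

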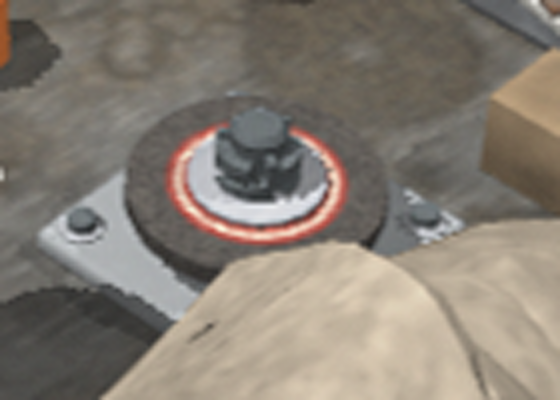

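```bash
python3 - <<'E'
from h import *
t=ld('top0.png'); s=ld('scene0.png')
ap=np.array([(182,104),(240,122),(255,187),(208,232),(148,213),(130,150)])/4+[170-.375,220-.375]
w=plane(t,ap,.036)[:,:2]; c=w.mean(0); a=np.degrees(np.arctan2(*(w-c).T[::-1])); print('nut',c,np.linalg.norm(w-c,axis=1),a%60)
hsv=cv2.cvtColor(t['image'],cv2.COLOR_RGB2HSV); m=cv2.inRange(hsv,(15,110,180),(32,255,255)); m2=np.zeros_like(m); m2[240:285,195:245]=m[240:285,195:245]
h=cv2.convexHull(max(cv2.findContours(m2,0,2)[0],key=cv2.contourArea)).reshape(-1,2)
w=plane(t,h,.036)[:,:2]
from scipy.optimize import least_squares
w0=w
# support fit: max over vertices
def f(p):
    th=p[2]+np.arange(6)*np.pi/3; n=np.c_[np.cos(th),np.sin(th)]
    return ((w0-p[:2])@n.T).max(1)-.023
for q in (0,.25,.5,.75,1.): 
    o=least_squares(f,[*c,q]); print(o.x[:2],np.degrees(o.x[2])%60,o.cost)
def ring(c,roi):
    x0,y0,x1,y1=roi; hs=cv2.cvtColor(c['image'],cv2.COLOR_RGB2HSV)
    m=cv2.inRange(hs,(0,130,120),(9,255,255))|cv2.inRange(hs,(172,130,120),(180,255,255)); o=np.zeros_like(m); o[y0:y1,x0:x1]=m[y0:y1,x0:x1]
    p=np.argwhere(o)[:,::-1]; P=plane(c,p,.036)[:,:2]
    # circle fit via hull
    h=cv2.convexHull(P.astype(np.float32)).reshape(-1,2)
    A=np.c_[2*h,np.ones(len(h))]; x=np.linalg.lstsq(A,(h**2).sum(1),rcond=None)[0]; return x[:2],np.sqrt(x[2]+x[:2]@x[:2]),len(h)
print('ring',ring(t,(340,235,415,315)),ring(s,(330,280,400,330)))
fc=np.array([(95,100),(370,70),(411,345),(133,383)])/4+[310-.4,220-.4]
F=plane(t,fc,.01)[:,:2]; print('foot',F.mean(0),np.linalg.norm(F-np.roll(F,1,0),axis=1),F.round(3).tolist())
print('tip t',plane(t,np.array([[267,211]])/4+[310-.4,220-.4],.0645),'s',plane(s,np.array([[259,128]])/4+[300-.4,260-.4],.0645))
for p in ([.557,.299,.018],): print(proj(s,[p]))
E
```

```text
nut [0.55781617 0.29978637] [0.02674997 0.02624896 0.02610215 0.02685405 0.02577786 0.02701113] [13.2810621  17.3832567  14.17690493 15.1395107  17.08224612 15.93117119]
[0.55802122 0.30089162] 46.15321992397586 4.920681094773681e-07
[0.55802122 0.30089162] 46.15320592826775 4.920681090410424e-07
[0.5580615  0.30090971] 45.10276199645511 5.913488475719486e-07
[0.5580615  0.30090971] 45.10276520947337 5.913488475510651e-07
[0.55802122 0.30089162] 46.15322334134388 4.920681095992795e-07
ring (array([0.54493986, 0.04468663]), np.float64(0.033500284747637755), 43) (array([0.54344318, 0.04236913]), np.float64(0.03337272301616805), 29)
foot [0.54435628 0.04364041] [0.11945285 0.1179317  0.11696995 0.11759941] [[0.595, 0.111], [0.611, -0.006], [0.495, -0.023], [0.477, 0.093]]
tip t [[0.5449843  0.04456873 0.0645    ]] s [[0.54157743 0.04106289 0.0645    ]]
[[277.10254389 233.11581652]]
```

View pics/sz.png

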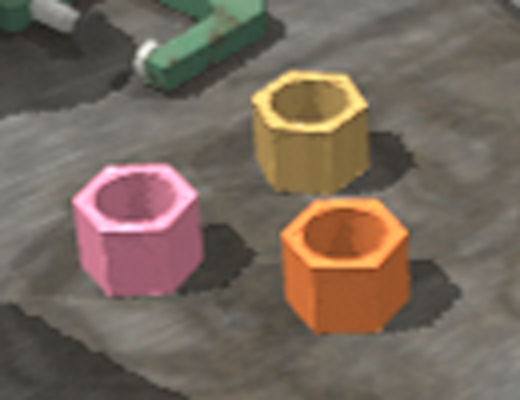

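```bash
python3 - <<'E'
from h import *
print([a for a in dir(r) if a[0]!='_'])
s=ld('scene0.png'); t=ld('top0.png')
for c in (s,t):
    R=cv2.Rodrigues(np.array(c['rvec'],float))[0]; print('cam',-R.T@np.array(c['tvec'],float).ravel())
# sack silhouette in scene
for uv in [(345,345),(370,333),(400,325),(440,316),(480,312),(520,318)]:
    print(uv,[plane(s,[uv],z)[0].round(3).tolist() for z in (.0,.06,.12,.18)])
w=ld('wrist0.png'); st=sense(); R=cv2.Rodrigues(np.array(w['rvec'],float))[0]; C=-R.T@np.array(w['tvec'],float).ravel()
print('wristcam in tool',st['ee_rot'].T@(C-st['tcp_pos']), 'fwd in tool',st['ee_rot'].T@R[2],'right',st['ee_rot'].T@R[0])
E
```

```text
['PlanningError', 'tcp_to_tips']
cam [ 0.1067032  -0.41769519  0.61726739]
cam [0.46362068 0.1663574  1.01133294]
(345, 345) [[0.491, 0.022, 0.0], [0.454, -0.021, 0.06], [0.416, -0.064, 0.12], [0.379, -0.106, 0.18]]
(370, 333) [[0.537, 0.018, 0.0], [0.495, -0.025, 0.06], [0.453, -0.067, 0.12], [0.411, -0.109, 0.18]]
(400, 325) [[0.585, 0.002, 0.0], [0.539, -0.039, 0.06], [0.492, -0.079, 0.12], [0.446, -0.12, 0.18]]
(440, 316) [[0.649, -0.022, 0.0], [0.597, -0.06, 0.06], [0.544, -0.099, 0.12], [0.491, -0.137, 0.18]]
(480, 312) [[0.707, -0.054, 0.0], [0.649, -0.09, 0.06], [0.59, -0.125, 0.12], [0.532, -0.16, 0.18]]
(520, 318) [[0.747, -0.102, 0.0], [0.684, -0.133, 0.06], [0.622, -0.163, 0.12], [0.56, -0.194, 0.18]]
wristcam in tool [-0.00108103 -0.14700633  0.07066044] fwd in tool [-0.00108109  0.96624063 -0.25763904] right [9.99999357e-01 1.13296363e-03 5.29059191e-05]
```

carry_out --steps '[[[4, -3, 0, 0, 0, 0.05], [8, -6, 0, 0, 0, 0.1], [12, -9, 0, 0, 0, 0.16], [16, -12, 0, 0, 0, 0.21], [20, -15, 0, 0, 0, 0.27], [24, -18, 0, 0, 0, 0.32], [28, -21, 0, 0, 0, 0.37], [32, -24, -1, 0, 0, 0.43], [36, -27, -4, 0, 0, 0.48], [39.7, -30.4, -7, 0, 0, 0.53], [39.7, -30.4, -7, 0, 0, 0.53], [39.7, -30.4, -7, 0, 0, 0.53]]]'

```text
time_s: 1.65
tcp_pos: [0.5583, 0.2998, 0.1665]
ee_rot: [[0.265, -0.0, 0.964], [-0.964, -0.0, 0.265], [0.0, -1.0, -0.0]]
wrist_force: [1.1, 0.4, 1.0]
gripper_width: 0.998
```

```bash
python3 - <<'E'
from h import *
c=cap('wrist','w1.png'); s=sense(); print(s['time_s'],s['joints'].round(1),s['tcp_pos'].round(4),s['ee_rot'].round(3).tolist(),s['wrist_force'].round(1))
E
```

```text
1.7 [ 42.9  25.9  -3.8   0.  -60.2  62.5] [0.5581 0.3005 0.1672] [[0.267, 0.001, 0.964], [-0.964, 0.001, 0.267], [-0.0, -1.0, 0.001]] [-0.1  0.4 -0.2]
```

View pics/w1.png

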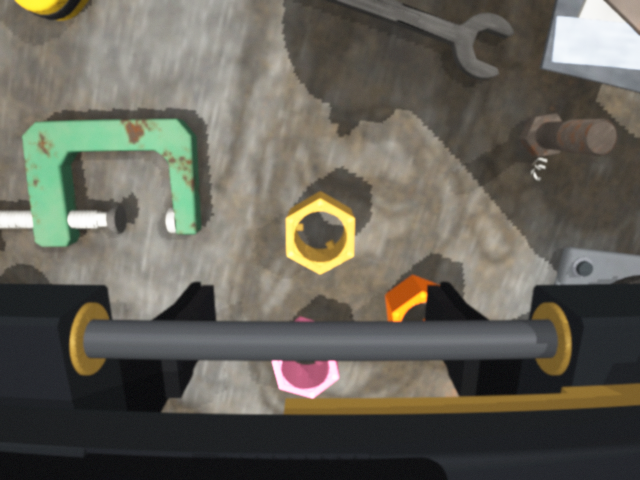

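The nut is centred between the jaws at about (320,235), with its flats parallel to the pads. I'll refine its position and lug angles.

```bash
python3 - <<'E'
from h import *
from scipy.optimize import least_squares
c=ld('w1.png'); s=sense()
x0,y0,x1,y1=270,180,370,285
cv2.imwrite('pics/w1z.png',cv2.resize(c['image'][y0:y1,x0:x1,::-1],None,fx=5.6,fy=5.6,interpolation=2))
hsv=cv2.cvtColor(c['image'],cv2.COLOR_RGB2HSV); m=cv2.inRange(hsv,(15,110,190),(35,255,255)); m2=np.zeros_like(m); m2[y0:y1,x0:x1]=m[y0:y1,x0:x1]
h=cv2.convexHull(max(cv2.findContours(m2,0,2)[0],key=cv2.contourArea)).reshape(-1,2)
w=plane(c,h,.036)[:,:2]
def f(p):
    th=p[2]+np.arange(6)*np.pi/3; n=np.c_[np.cos(th),np.sin(th)]
    return ((w-p[:2])@n.T).max(1)-p[3]
for q in (.5,.8): 
    o=least_squares(f,[.558,.3,q,.023]); print(o.x[:2],np.degrees(o.x[2])%60,o.x[3],o.cost)
print(s['tcp_pos'])
E
```

```text
[0.55970075 0.30152969] 45.94596163610146 0.02327050177110772 3.29236279686855e-07
[0.55970075 0.30152969] 45.945961674169986 0.02327050177175374 3.2923627968685505e-07
[0.55813979 0.30051111 0.16718874]
```

View pics/w1z.png

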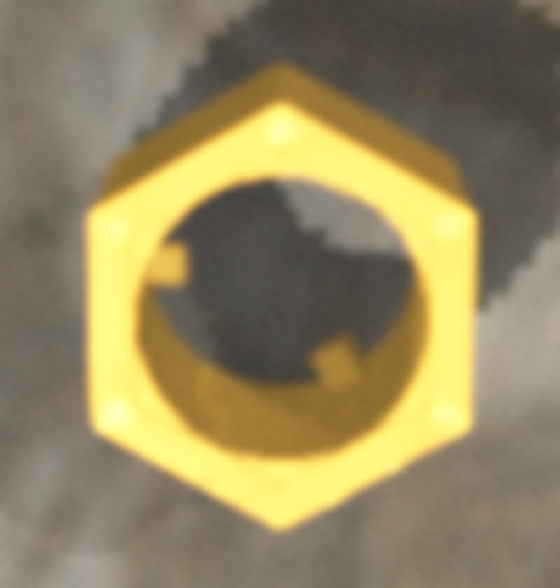

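```bash
python3 - <<'E'
from h import *
c=ld('w1.png')
p=np.array([(168,265),(336,362)])/5.6+[270-.4,180-.4]
w=plane(c,p,.007)[:,:2]-[.5597,.3015]
print(np.degrees(np.arctan2(w[:,1],w[:,0])),np.linalg.norm(w,axis=1))
E
```

```text
[ 104.3167435  -135.30033464] [0.0149466  0.01485332]
```

carry_out --steps '[[[0.07, 0.05, -4, 0, 0, 0], [0.14, 0.08, -8, 0, 0, 0], [0.14, 0.08, -12, 0, 0, 0], [0.14, 0.08, -14.65, 0, 0, 0], [0.14, 0.08, -14.65, 0, 0, 0], [0.14, 0.08, -14.65, 0, 0, 0]]]'

```text
time_s: 2.45
tcp_pos: [0.5602, 0.3023, 0.022]
ee_rot: [[0.268, 0.003, 0.964], [-0.964, 0.002, 0.268], [-0.001, -1.0, 0.003]]
wrist_force: [0.6, -0.3, 0.1]
gripper_width: 1.001
```

carry_out --steps '[[[0, 0, 0, 0, 0, 0], [0, 0, 0, 0, 0, 0], [0, 0, 0, 0, 0, 0], [0, 0, 0, 0, 0, 0], [0, 0, 0, 0, 0, 0], [0, 0, 0, 0, 0, 0], [0, 0, 0, 0, 0, 0], [0, 0, 0, 0, 0, 0]]]' --fingers 255

```text
time_s: 3.45
tcp_pos: [0.5595, 0.3005, 0.02]
ee_rot: [[0.266, -0.0, 0.964], [-0.964, -0.0, 0.266], [0.0, -1.0, -0.0]]
wrist_force: [0.3, -0.1, 1.5]
gripper_width: 0.524
```

carry_out --steps '[[[0, 0, 3, 0, 0, 0], [0, 0, 7, 0, 0, 0], [0, 0, 12, 0, 0, 0], [-1, -3, 15, 0, 0, 0], [-2, -7, 15, 0, 0, 0], [-3.5, -12, 15, 0, 0, 0], [-5, -17, 15, 0, 0, 0], [-6.5, -22, 15, 0, 0, 0], [-8.2, -27.6, 15, 0, 0, 0], [-8.2, -27.6, 15, 0, 0, 0], [-8.2, -27.6, 15, 0, 0, 0], [-8.2, -27.6, 15, 0, 0, 0]]]'

```text
time_s: 4.95
tcp_pos: [0.478, 0.0255, 0.17]
ee_rot: [[0.267, 0.0, 0.964], [-0.964, 0.0, 0.267], [-0.0, -1.0, 0.0]]
wrist_force: [-0.9, 0.8, -1.9]
gripper_width: 0.525
```

```bash
python3 - <<'E'
from h import *
c=cap('wrist','w2.png'); s=sense(); print(s['time_s'],s['joints'].round(1),s['tcp_pos'].round(4),s['ee_rot'].round(3).tolist(),s['wrist_force'].round(1),s['gripper_width'])
E
```

```text
5.0 [ 22.6  11.5 -25.1  -0.  -53.4  82.9] [0.4779 0.0256 0.1699] [[0.267, -0.0, 0.964], [-0.964, 0.0, 0.267], [-0.0, -1.0, 0.0]] [ 0.3 -0.5 -1.2] 0.5273057718934672
```

View pics/w2.png

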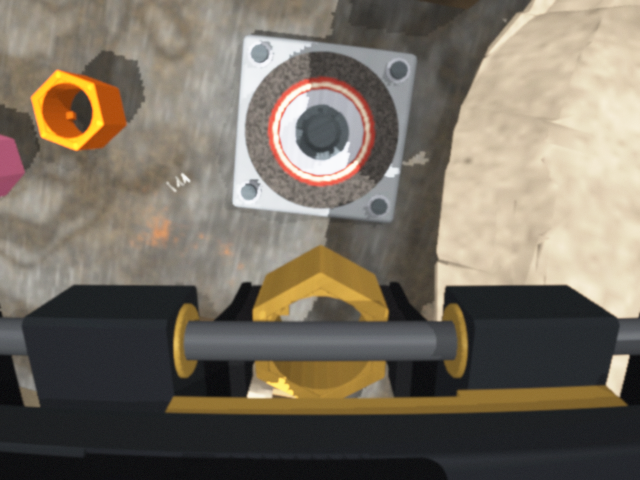

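The stud is at about (322,130), clear of the held nut. I'll refine and look at the thread.

```bash
python3 - <<'E'
from h import *
c=ld('w2.png')
x0,y0,x1,y1=265,75,380,190
z=cv2.resize(c['image'][y0:y1,x0:x1,::-1],None,fx=5,fy=5,interpolation=2)
cv2.imwrite('pics/w2z.png',np.clip(z.astype(float)*1.8,0,255).astype(np.uint8))
hs=cv2.cvtColor(c['image'],cv2.COLOR_RGB2HSV)
m=cv2.inRange(hs,(0,130,110),(9,255,255))|cv2.inRange(hs,(172,130,110),(180,255,255)); o=np.zeros_like(m); o[y0:y1,x0:x1]=m[y0:y1,x0:x1]
h=cv2.convexHull(np.argwhere(o)[:,::-1].astype(np.int32)).reshape(-1,2)
P=plane(c,h,.036)[:,:2]; A=np.c_[2*P,np.ones(len(P))]; x=np.linalg.lstsq(A,(P**2).sum(1),rcond=None)[0]; print(x[:2],np.sqrt(x[2]+x[:2]@x[:2]))
for zz,rad in ((.039,.027),(.0545,.0165),(.0645,.0115)):
    print(zz,(proj(c,[[x[0],x[1],zz]])[0]-[x0-.4,y0-.4])*5)
E
```

```text
[0.54555787 0.04476973] 0.03423738538547072
0.039 [282.54523605 288.04231097]
0.0545 [282.75129932 288.47679364]
0.0645 [282.89765332 288.78538295]
```

View pics/w2z.png

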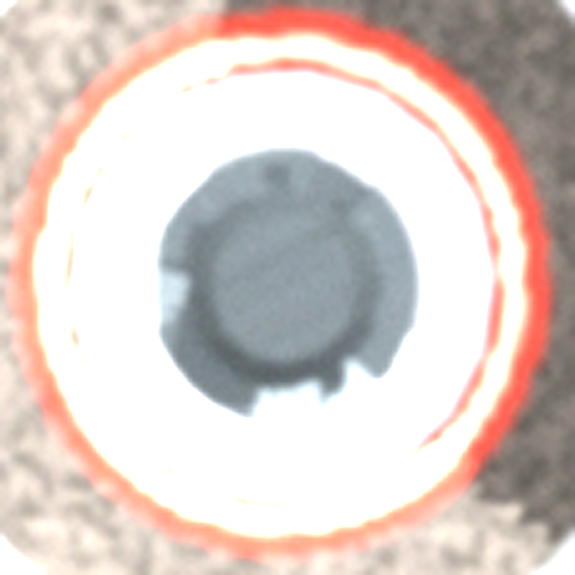

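```bash
python3 - <<'E'
from h import *
c=ld('w2.png')
g=c['image'][95:168,285:358,::-1].astype(float)
z=cv2.resize(g,None,fx=8,fy=8,interpolation=cv2.INTER_CUBIC)
z=np.clip(255*(np.clip(z,0,255)/255)**.6,0,255)
cv2.imwrite('pics/w2y.png',z.astype(np.uint8))
E
```

```text
(no output)
```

View pics/w2y.png

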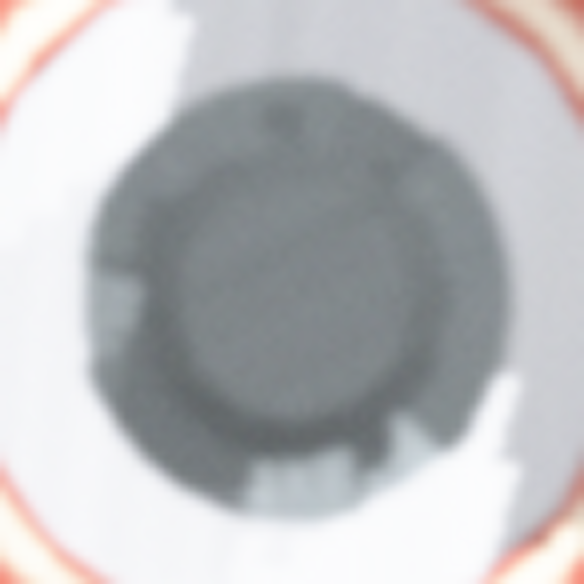

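carry_out --steps '[[[2, 0.5, 0, 0, 0, -0.1], [4, 1, 0, 0, 0, -0.2], [6, 1.7, 0, 0, 0, -0.3], [6.78, 1.93, -2, 0, 0, -0.4], [6.78, 1.93, -5, 0, 0, -0.5], [6.78, 1.93, -7, 0, 0, -0.5], [6.78, 1.93, -7, 0, 0, -0.5], [6.78, 1.93, -7, 0, 0, -0.5], [6.78, 1.93, -7, 0, 0, -0.5]]]'

```text
time_s: 6.12
tcp_pos: [0.5461, 0.0444, 0.1012]
ee_rot: [[-0.228, 0.002, 0.974], [-0.974, 0.001, -0.228], [-0.001, -1.0, 0.002]]
wrist_force: [-0.3, -0.3, -2.2]
gripper_width: 0.526
```

```bash
python3 - <<'E'
from h import *
s=sense(); print(s['time_s'],s['joints'].round(1),s['tcp_pos'].round(4),s['wrist_force'].round(1),s['moment'].round(2))
for n in ('top','scene'):
    c=cap(n,n+'3.png')
    u,v=proj(c,[[.5456,.0448,.08]])[0].astype(int); print(u,v)
    cv2.imwrite(f'pics/{n}3z.png',cv2.resize(c['image'][v-60:v+60,u-70:u+70,::-1],None,fx=5,fy=5,interpolation=2))
    print(plane(c,[[u,v]],.08))
E
```

```text
6.125 [ 21.6  22.5 -20.7   0.  -46.6  55.2] [0.5461 0.0444 0.1012] [-0.3 -0.3 -2.2] [-0.03 -0.02 -0.02]
377 271
[[0.54579774 0.04556254 0.08      ]]
365 281
[[0.5456423 0.0454499 0.08     ]]
```

View pics/scene3z.png

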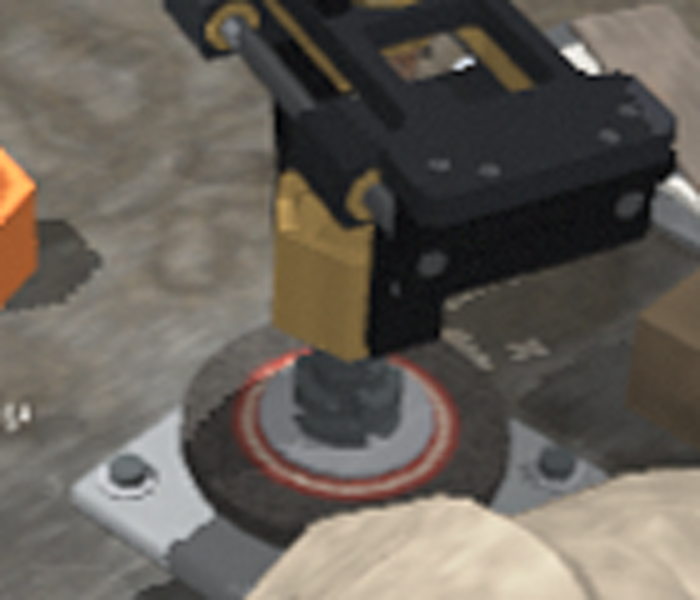

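View pics/top3.png

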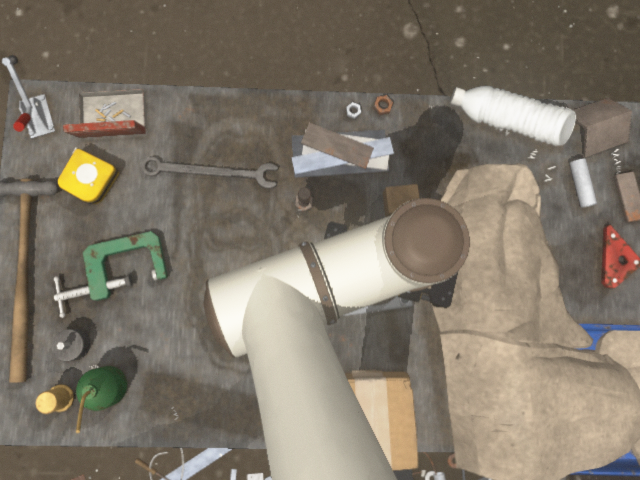

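carry_out --steps '[[[0.04, 0.06, -0.4, 0, 0, 0], [0.04, 0.06, -0.8, 0, 0, 0], [0.04, 0.06, -1.2, 0, 0, 0], [0.04, 0.06, -1.5, 0, 0, 0], [0.04, 0.06, -1.8, 0, 0, 0], [0.04, 0.06, -2.0, 0, 0, 0], [0.04, 0.06, -2.0, 0, 0, 0]]]'

```text
time_s: 7.1
tcp_pos: [0.5456, 0.0445, 0.0799]
ee_rot: [[-0.229, -0.0, 0.973], [-0.973, -0.0, -0.229], [0.0, -1.0, -0.0]]
wrist_force: [-0.1, 0.2, -1.5]
gripper_width: 0.525
```

carry_out --steps '[[[0, 0, -0.2, 0, 0, 0], [0, 0, -0.4, 0, 0, 0], [0, 0, -0.5, 0, 0, 0], [0, 0, -0.5, 0, 0, 0]]]'

```text
time_s: 7.6
tcp_pos: [0.5457, 0.0445, 0.075]
ee_rot: [[-0.229, -0.0, 0.973], [-0.973, -0.0, -0.229], [0.0, -1.0, -0.0]]
wrist_force: [0.5, 0.0, -1.5]
gripper_width: 0.524
```

carry_out --steps '[[[0, 0, -0.1, 0, 0, 0], [0, 0, -0.1, 0, 0, 0]]]'

```text
time_s: 7.85
tcp_pos: [0.5457, 0.0445, 0.074]
ee_rot: [[-0.229, -0.0, 0.973], [-0.973, -0.0, -0.229], [0.0, -1.0, -0.0]]
wrist_force: [0.5, 0.3, -1.4]
gripper_width: 0.527
```

carry_out --steps '[[[0, 0, -0.1, 0, 0, 0], [0, 0, -0.1, 0, 0, 0]]]'

```text
time_s: 8.1
tcp_pos: [0.5456, 0.0446, 0.073]
ee_rot: [[-0.229, -0.0, 0.973], [-0.973, -0.0, -0.229], [0.0, -1.0, -0.0]]
wrist_force: [-0.5, -0.5, -2.3]
gripper_width: 0.523
```

Below the tooth tops without contact, so the lugs are over crests or gaps. Continuing gently.

carry_out --steps '[[[0, 0, -0.05, 0, 0, 0], [0, 0, -0.1, 0, 0, 0]]]'

```text
time_s: 8.35
tcp_pos: [0.5458, 0.0446, 0.072]
ee_rot: [[-0.229, 0.0, 0.973], [-0.973, 0.0, -0.229], [-0.0, -1.0, 0.0]]
wrist_force: [-0.0, -0.1, -1.8]
gripper_width: 0.524
```

carry_out --steps '[[[0, 0, -0.05, 0, 0, 0], [0, 0, -0.05, 0, 0, 0]]]'

```text
time_s: 8.6
tcp_pos: [0.5458, 0.0446, 0.0719]
ee_rot: [[-0.229, 0.0, 0.974], [-0.974, -0.0, -0.229], [-0.0, -1.0, 0.0]]
wrist_force: [-0.7, -0.4, 0.6]
gripper_width: 0.522
```

carry_out --steps '[[[0, 0, -0.05, 0, 0, 0], [0, 0, -0.05, 0, 0, 0]]]'

```text
time_s: 8.85
tcp_pos: [0.5459, 0.0446, 0.0716]
ee_rot: [[-0.229, 0.0, 0.974], [-0.974, -0.0, -0.229], [-0.0, -1.0, 0.0]]
wrist_force: [-2.2, -0.6, 5.2]
gripper_width: 0.527
```

carry_out --steps '[[[0, 0, 0, 0, 0, 0.05], [0, 0, 0, 0, 0, 0.1], [0, 0, 0, 0, 0, 0.15], [0, 0, 0, 0, 0, 0.15]]]'

```text
time_s: 9.35
tcp_pos: [0.5463, 0.0447, 0.0716]
ee_rot: [[-0.081, 0.002, 0.997], [-0.997, 0.0, -0.081], [-0.0, -1.0, 0.002]]
wrist_force: [-0.9, -0.2, 5.2]
gripper_width: 0.526
```

carry_out --steps '[[[0, 0, 0, 0, 0, 0.05], [0, 0, 0, 0, 0, 0.1], [0, 0, 0, 0, 0, 0.15], [0, 0, 0, 0, 0, 0.15]]]'

```text
time_s: 9.85
tcp_pos: [0.5464, 0.0449, 0.0715]
ee_rot: [[0.068, 0.002, 0.998], [-0.998, 0.001, 0.068], [-0.0, -1.0, 0.002]]
wrist_force: [-1.2, 1.3, 5.2]
gripper_width: 0.527
```

carry_out --steps '[[[0, 0, 0, 0, 0, 0.05], [0, 0, 0, 0, 0, 0.1], [0, 0, 0, 0, 0, 0.15], [0, 0, 0, 0, 0, 0.15]]]'

```text
time_s: 10.35
tcp_pos: [0.5464, 0.0449, 0.0713]
ee_rot: [[0.216, 0.002, 0.976], [-0.976, 0.001, 0.216], [-0.0, -1.0, 0.002]]
wrist_force: [0.4, 1.5, 3.9]
gripper_width: 0.526
```

carry_out --steps '[[[0, 0, 0, 0, 0, 0.05], [0, 0, 0, 0, 0, 0.1], [0, 0, 0, 0, 0, 0.1]]]'

```text
time_s: 10.72
tcp_pos: [0.5451, 0.0441, 0.0701]
ee_rot: [[0.312, -0.002, 0.95], [-0.95, -0.001, 0.312], [0.0, -1.0, -0.002]]
wrist_force: [0.2, -1.6, -0.6]
gripper_width: 0.527
```

The force vanished and the height fell below the crest, so this is probably a gap. I'll lower without turning to confirm.

carry_out --steps '[[[0, 0, -0.1, 0, 0, 0], [0, 0, -0.2, 0, 0, 0], [0, 0, -0.2, 0, 0, 0]]]'

```text
time_s: 11.1
tcp_pos: [0.5453, 0.0442, 0.0687]
ee_rot: [[0.313, -0.001, 0.95], [-0.95, -0.0, 0.313], [0.0, -1.0, -0.001]]
wrist_force: [0.4, -3.4, -1.4]
gripper_width: 0.53
```

carry_out --steps '[[[0, 0, -0.1, 0, 0, 0], [0, 0, -0.2, 0, 0, 0], [0, 0, -0.2, 0, 0, 0]]]'

```text
time_s: 11.48
tcp_pos: [0.5458, 0.0444, 0.067]
ee_rot: [[0.314, 0.0, 0.95], [-0.95, -0.0, 0.314], [0.0, -1.0, -0.0]]
wrist_force: [0.6, -3.2, -1.1]
gripper_width: 0.528
```

carry_out --steps '[[[0, 0, -0.1, 0, 0, 0], [0, 0, -0.15, 0, 0, 0], [0, 0, -0.15, 0, 0, 0]]]'

```text
time_s: 11.85
tcp_pos: [0.5459, 0.0445, 0.0656]
ee_rot: [[0.314, 0.0, 0.949], [-0.949, -0.0, 0.314], [0.0, -1.0, 0.0]]
wrist_force: [1.3, -3.8, -0.4]
gripper_width: 0.524
```

```bash
python3 - <<'E'
from h import *
s=sense(); print(s['time_s'],s['joints'].round(1),s['tcp_pos'].round(4),s['wrist_force'].round(1),s['moment'].round(2))
E
```

```text
11.85 [ 21.6  25.3 -22.7   0.  -42.   86.7] [0.5459 0.0445 0.0656] [ 1.3 -3.8 -0.4] [-1.21 -0.33 -0.02]
```

carry_out --steps '[[[0, -0.03, -0.05, 0, 0, 0], [0, -0.05, -0.15, 0, 0, 0], [0, -0.05, -0.15, 0, 0, 0]]]'

```text
time_s: 12.22
tcp_pos: [0.5457, 0.0443, 0.0639]
ee_rot: [[0.314, -0.0, 0.949], [-0.949, 0.0, 0.314], [-0.0, -1.0, 0.0]]
wrist_force: [0.3, -1.7, -0.4]
gripper_width: 0.527
```

carry_out --steps '[[[0, 0, -0.05, 0, 0, 0], [0, 0, -0.1, 0, 0, 0], [0, 0, -0.1, 0, 0, 0]]]'

```text
time_s: 12.6
tcp_pos: [0.5458, 0.0442, 0.0637]
ee_rot: [[0.314, 0.0, 0.949], [-0.949, 0.0, 0.314], [-0.0, -1.0, 0.0]]
wrist_force: [-1.4, -2.4, 5.1]
gripper_width: 0.525
```

The nut is in the thread start: it dropped 8 mm, with floor contact at TCP z 0.0637. Now forward, following the 4.8 mm/rad pitch.

carry_out --steps '[[[0, 0, 0.07, 0, 0, 0], [0, 0, 0.07, 0, 0, -0.05], [0, 0, 0.05, 0, 0, -0.1], [0, 0, 0.05, 0, 0, -0.1]]]'

```text
time_s: 13.1
tcp_pos: [0.5461, 0.0445, 0.0635]
ee_rot: [[0.218, 0.001, 0.976], [-0.976, 0.001, 0.218], [-0.0, -1.0, 0.001]]
wrist_force: [0.5, -0.0, 1.1]
gripper_width: 0.527
```

carry_out --steps '[[[0, 0, -0.02, 0, 0, -0.05], [0, 0, -0.04, 0, 0, -0.1], [0, 0, -0.04, 0, 0, -0.1]]]'

```text
time_s: 13.48
tcp_pos: [0.5459, 0.0443, 0.063]
ee_rot: [[0.12, 0.0, 0.993], [-0.993, 0.0, 0.12], [-0.0, -1.0, 0.0]]
wrist_force: [-0.3, 0.7, 0.8]
gripper_width: 0.524
```

carry_out --steps '[[[0, 0, -0.02, 0, 0, -0.05], [0, 0, -0.04, 0, 0, -0.1], [0, 0, -0.07, 0, 0, -0.15], [0, 0, -0.07, 0, 0, -0.15]]]'

```text
time_s: 13.98
tcp_pos: [0.5456, 0.0441, 0.0622]
ee_rot: [[-0.029, -0.0, 1.0], [-1.0, -0.0, -0.029], [0.0, -1.0, -0.0]]
wrist_force: [0.4, 0.6, -0.0]
gripper_width: 0.529
```

carry_out --steps '[[[0, 0, -0.02, 0, 0, -0.05], [0, 0, -0.05, 0, 0, -0.1], [0, 0, -0.07, 0, 0, -0.15], [0, 0, -0.07, 0, 0, -0.15]]]'

```text
time_s: 14.48
tcp_pos: [0.5455, 0.044, 0.0615]
ee_rot: [[-0.178, -0.001, 0.984], [-0.984, -0.0, -0.178], [0.0, -1.0, -0.0]]
wrist_force: [0.8, -0.3, -1.8]
gripper_width: 0.523
```

carry_out --steps '[[[0, 0, -0.02, 0, 0, -0.05], [0, 0, -0.05, 0, 0, -0.1], [0, 0, -0.08, 0, 0, -0.15], [0, 0, -0.08, 0, 0, -0.15]]]'

```text
time_s: 14.98
tcp_pos: [0.5456, 0.044, 0.0608]
ee_rot: [[-0.323, -0.0, 0.946], [-0.946, -0.0, -0.323], [0.0, -1.0, -0.0]]
wrist_force: [-0.1, 0.2, 0.3]
gripper_width: 0.524
```

carry_out --steps '[[[0, 0, -0.02, 0, 0, -0.05], [0, 0, -0.05, 0, 0, -0.1], [0, 0, -0.08, 0, 0, -0.15], [0, 0, -0.08, 0, 0, -0.15]]]'

```text
time_s: 15.48
tcp_pos: [0.5456, 0.044, 0.0601]
ee_rot: [[-0.461, -0.0, 0.888], [-0.888, -0.0, -0.461], [0.0, -1.0, -0.0]]
wrist_force: [0.8, 0.2, -0.4]
gripper_width: 0.529
```

carry_out --steps '[[[0, 0, -0.03, 0, 0, -0.05], [0, 0, -0.05, 0, 0, -0.1], [0, 0, -0.05, 0, 0, -0.1]]]'

```text
time_s: 15.85
tcp_pos: [0.5457, 0.044, 0.0596]
ee_rot: [[-0.547, -0.0, 0.837], [-0.837, -0.0, -0.547], [0.0, -1.0, -0.0]]
wrist_force: [0.3, -0.1, -0.6]
gripper_width: 0.522
```

carry_out --steps '[[[0, 0, -0.03, 0, 0, -0.05], [0, 0, -0.06, 0, 0, -0.1], [0, 0, -0.06, 0, 0, -0.1]]]'

```text
time_s: 16.23
tcp_pos: [0.5458, 0.0441, 0.0592]
ee_rot: [[-0.628, 0.0, 0.778], [-0.778, 0.0, -0.628], [-0.0, -1.0, 0.0]]
wrist_force: [-0.3, -0.1, -0.1]
gripper_width: 0.526
```

carry_out --steps '[[[0, 0, -0.04, 0, 0, -0.04], [0, 0, -0.06, 0, 0, -0.06], [0, 0, -0.06, 0, 0, -0.06]]]'

```text
time_s: 16.6
tcp_pos: [0.5461, 0.044, 0.059]
ee_rot: [[-0.674, 0.001, 0.739], [-0.739, -0.0, -0.674], [-0.001, -1.0, 0.001]]
wrist_force: [-0.6, -0.4, 4.5]
gripper_width: 0.525
```

```bash
python3 - <<'E'
from h import *
s=sense(); print(s['time_s'],s['joints'].round(1),s['tcp_pos'].round(4),s['wrist_force'].round(1),s['moment'].round(2))
E
```

```text
16.6 [ 21.6  25.8 -23.    0.  -41.1  26. ] [0.5461 0.044  0.059 ] [-0.6 -0.4  4.5] [-0.22  0.13  0.  ]
```

Upward push of about 6 N at the seated height. I'll turn a little more without lowering: the force would fade on the groove floor and stay on the seat.

carry_out --steps '[[[0, 0, 0, 0, 0, -0.03], [0, 0, 0, 0, 0, -0.06], [0, 0, 0, 0, 0, -0.06]]]'

```text
time_s: 16.98
tcp_pos: [0.5462, 0.044, 0.059]
ee_rot: [[-0.718, 0.001, 0.696], [-0.696, 0.0, -0.718], [-0.001, -1.0, 0.001]]
wrist_force: [-0.4, -1.0, 5.7]
gripper_width: 0.528
```

```bash
python3 - <<'E'
from h import *
s=sense(); print(s['time_s'],s['joints'].round(1),s['tcp_pos'].round(4),s['wrist_force'].round(1),s['moment'].round(2))
E
```

```text
16.975 [ 21.6  25.8 -23.    0.  -41.1  22.5] [0.5462 0.044  0.059 ] [-0.4 -1.   5.7] [-0.31  0.11 -0.05]
```

Force held steady at unchanged height, so the nut is on the seat. I'll relieve the press and release.

carry_out --steps '[[[0, 0, 0.04, 0, 0, 0], [0, 0, 0.04, 0, 0, 0]]]'

```text
time_s: 17.23
tcp_pos: [0.5461, 0.044, 0.059]
ee_rot: [[-0.718, 0.001, 0.696], [-0.696, 0.0, -0.718], [-0.001, -1.0, 0.001]]
wrist_force: [1.0, -2.6, 3.6]
gripper_width: 0.528
```

carry_out --steps '[[[0, 0, 0, 0, 0, 0], [0, 0, 0, 0, 0, 0], [0, 0, 0, 0, 0, 0], [0, 0, 0, 0, 0, 0], [0, 0, 0, 0, 0, 0], [0, 0, 0, 0, 0, 0]]]' --fingers 60

```text
time_s: 17.98
tcp_pos: [0.5457, 0.0441, 0.0588]
ee_rot: [[-0.718, -0.0, 0.696], [-0.696, 0.0, -0.718], [0.0, -1.0, -0.0]]
wrist_force: [0.3, -0.3, 0.3]
gripper_width: 0.763
```

Retreat straight up, then back out of the cameras' way.

carry_out --steps '[[[0, 0, 1, 0, 0, 0], [0, 0, 3, 0, 0, 0], [0, 0, 6, 0, 0, 0], [0, 0, 10, 0, 0, 0], [0, 0, 14, 0, 0, 0], [-1, 4, 15, 0, 0, 0], [-1, 9, 15, 0, 0, 0], [-2, 14, 15, 0, 0, 0], [-3, 19, 15, 0, 0, 0], [-4, 24, 15, 0, 0, 0], [-4, 26, 15, 0, 0, 0], [-4, 26, 15, 0, 0, 0]]]'

```text
time_s: 19.48
tcp_pos: [0.5056, 0.3049, 0.209]
ee_rot: [[-0.717, 0.0, 0.697], [-0.697, -0.0, -0.717], [-0.0, -1.0, 0.0]]
wrist_force: [-0.0, -1.0, -1.1]
gripper_width: 0.764
```

```bash
python3 - <<'E'
from h import *
for n in ('top','scene'):
    c=cap(n,n+'4.png')
    u,v=proj(c,[[.5456,.0445,.06]])[0].astype(int)
    cv2.imwrite(f'pics/{n}4z.png',cv2.resize(c['image'][v-60:v+60,u-70:u+70,::-1],None,fx=5,fy=5,interpolation=2)); print(u-70,v-60)
    for zz in (.039,.075): print(zz,(proj(c,[[.5456,.0445,zz]])[0]-[u-70,v-60])*5)
E
```

```text
306 212
0.039 [341.91126415 306.2897769 ]
0.075 [356.28951505 297.06223967]
294 231
0.039 [350.16543633 355.07221507]
0.075 [356.15280863 264.64339747]
```

View pics/scene4z.png

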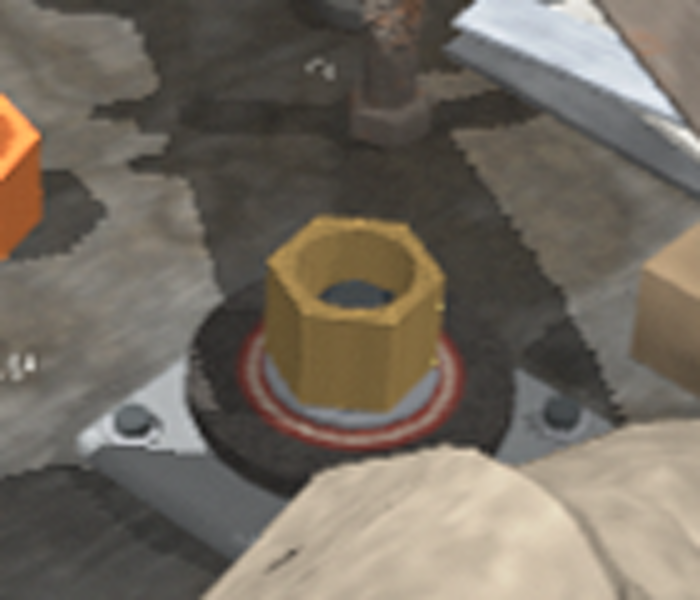

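View pics/top4.png

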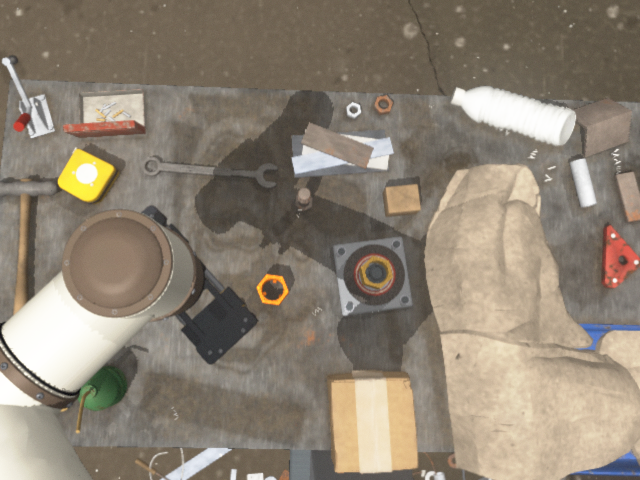

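View pics/top4z.png

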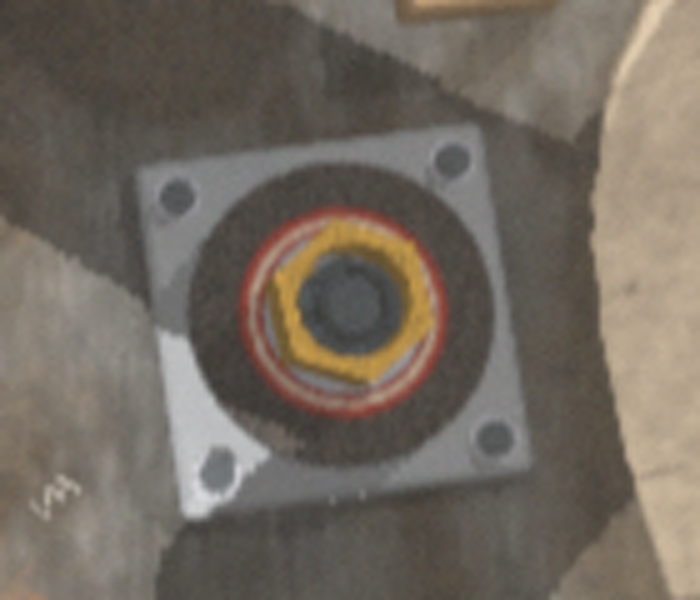

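In the scene view the nut sits flat on the flange: its rim centre is at about (355,268) in the crop, against (356,265) predicted for a seated nut. The bolt, block and spanner are at the same top-view pixels as before.

```bash
python3 - <<'E'
from h import *
print(sense()['time_s'], ticket.finish_job())
E
```

```text
the job is handed in; nothing more can be done
19.575 None
```

The brass nut is fully home on the flange and released, and the job was handed in at 19.6 s of the 72 s allowed.

- **Thread start:** With the nut resting on the crests at about 7 N, I turned it about 0.55 rad backward. The force then vanished and the nut came down 8 mm to the gap floor.
- **Run home:** I turned it about 1.12 rad forward, following the thread down. It stopped at seat height (hand at z = 0.059 m) with an upward push of about 6 N on the hand. A further 0.06 rad left the height unchanged and the push steady, so it was on the seat and not on the groove floor, with no sign of binding. The highest force I saw at the end of any move was about 6 N.
- **Last checks:** In the scene view the nut's rim is within about 1 pixel (3 pixels in the 5× crop) of where a seated nut should appear. In the top view it is centred on the stud. The arm is clear of the work. The block, spanner, bolt and orange nut look unmoved. The pink nut was hidden under the gripper in the final picture, so I did not re-check it. No check failed; the scene and top cameras placed the stud up to about 5 mm apart, so I used the wrist-camera measurement.

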